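Lay the switch unit down against the stop

ROBOT

A 6-joint arm with a two-finger parallel gripper is mounted at the origin on the work surface. World frame = base frame: x ahead of the robot, y to its left, z up, the work surface at z = 0. Lengths are in mm, angles in rad, forces in N, time in s.
With the tool pointing down it reaches from about 325 to 900 mm from the base axis. Payload 3.5 kg.
Tool frame: the origin (TCP) lies on the centre line of the jaws, within the pads' length; the fingertips stand 11 mm ahead of it and the grasp point (between the pads) lies 8 mm behind it; z points along the fingers, y is the line along which they close (so a half turn about z gives the same grasp; the last joint's range is limited). The gripper opens to 85 mm and grips with 20 to 120 N. Pads are 22 mm wide; open, the fingers measure 114 mm over their backs; the gripper's body (76 mm by 85 mm) begins 54 mm behind the grasp point. The pads swing forward as they close: fully open they stand 13 mm farther back than shut.
Start: joints at [1.214, 0.276, -0.026, 1.268, 0, 1.467], TCP at [156.934, 604.974, 242.313] pointing down, gripper open.
Joint ranges: [-3.12, 3.12], [-0.85, 1.88], [-1.08, 1.24], [-1.95, 2.15], [-1.57, 1.53], [-3.14, 3.14]. Speed limits (rad/s): [2.57, 2.57, 3.14, 3.14, 3.14, 3.14].

INTERFACE

Orientations are given as a rotation vector (axis times angle).
In Python, from bench import telemetry, camera, r, find_in gives the robot as it stands.
- The arm moves only by the tool step_arm, never from a script. Its argument "plan" is a list of rows, each a list of 3 entries, a list of its own where there are three numbers: the shift along the tool's x, y, z in m, then the turn about the tool's z in degrees, then the finger opening in m, from 0 to 0.0854. A call has 1 to 12 rows; each row shifts and turns the commanded pose from where the row before left it, along the tool's axes as they then stand; what a row does not reach is not made up. A row lasts 1/12 s, in which the tool goes at most 41.7 mm and 7.16 degrees, less where a joint would pass 70% of its speed; a pose out of reach is approached as far as the arm can. A call is refused whole if a number of a shift passes 0.0417 or a number of a turn 7.16, either way. A call with a gripper value outside its range is refused whole. The fingers move at their own pace and stop on an object; "grip_force" is the grip in N (left out, the last holds). Time passes only in rows, so rows that do not move let the fingers close. It gives the time, the measured TCP pose, the force, the opening and the grip force at its end, in the units of the state.
- telemetry.state(): the state, without advancing time (a new reading comes with each control period).
- camera(name): name is "side" or "top"; returns a dict with "img" (400x640x3 uint8, blue, green, red), "depth" (400x640 float32, mm along the optical axis (not along the pixel's ray), 0 where there is no reading), "intrinsics" (3x3 intrinsics, pixels), "k1" (the pictures are not rectified: a ray, as slopes to the right and down, at radius r is drawn at 1 + k1 r^2 times it, then the intrinsics apply), "R" (3x3) and "t" (3): a world point X has camera coordinates R X + t. Camera axes: x right, y down, z forward; pixel columns grow to the right and rows downward; lengths in mm; the calibration is good to about 2 mm. A picture is of the moment at which its call begins.
- r.job_done(): hands the job in; it is judged then, once.
Trained networks look in the newest picture that a camera, given by its name, has taken for a name from the list of things; names that differ only in an ending like _2 or _b are one class to them, and where a whole thing is asked for, a point or a joint stands for the part that bears it (a point fixed in the world has none). Each returns a list of dicts, best first, with "confidence" (0 to 1); they miss things now and then, are a little off and sometimes report something else, mostly with a low value. They report only what shows in the picture. A call takes as long as a camera call. They do not tell look-alikes from the thing itself.
- find_in(label, camera): "box" ([left, top, right, bottom] in pixels, round what is visible of it).
The state is a dict: "time_s": time; "joint_pos": joint angles; "qd": joint speeds; "tau": joint torques, N m; "ee_pos": TCP position; "ee_rot": TCP orientation; "force": force on the tool from outside, world axes, zero at the start; "wrist_torque": the same for the moment, N m; "gripper_width": opening from 0.0 (shut) to 1.0 (fully open); "gripper_force": force on a finger pad.
Only numpy, scipy, OpenCV 4.12 (cv2) and the standard library are available. Lean on these libraries where they do the work, as an engineer would, in place of code of your own. Each camera call takes 0.05 s, during which the arm holds its last target. There are 200 camera calls.

TASK

Two electrical switch units stand on end on the rubber mat: with the fingertips, push the taller one over, away from the robot, so that it lies on its steel base plate with the white cover up, then push it along the mat until its leading end rests squarely against the metal stop bar. Only push it, never pick it up. Leave the short unit standing where it is, and do not disturb the screw dish or the power screwdriver.

Things in the scene. Friction and masses are not known exactly. Their poses are not given: they have to be found in the camera images.
- tall_unit: Taller switch unit, loose, on end: 130 mm tall, 56 deep (x), 64 wide (y; cover 56), 0.3 to 0.5 kg. Origin: centre of the end it stands on; z up along its length; x from the flat white cover (face at x = -28 mm, on the robot's side) to the plated steel base plate (x = +28 mm, on the stop bar's side). Tipped onto its base plate it is 56 mm high, x points down, and this origin is at its near end.
- tall_top (a point): Centre of the taller unit's upper end (130 mm from its origin); once it has been tipped over, the leading end, which is to touch the stop bar.
- tall_mid (a point): Middle of the taller unit, 65 mm from either end, 28 mm from cover and base plate; the centre of mass is near. Friction with the mat is about 1: pushed on the cover above half its height the unit tips over its far lower edge instead of sliding, and falls by itself once tilted some 25 degrees; lying, it takes 2 to 7 N to slide.
- short_unit: The short switch unit, same look, 92 mm tall, 50 mm deep, 46 mm wide, about 0.28 kg, loose, standing on end on the mat beside the taller one, middle to middle some 150 to 190 mm away to the left or right. Origin: centre of its underside. To be left alone.
- nest: Fixed black rubber mat, 350 x 360 mm, top 6 mm above the table, with an aluminium stop bar across its far end. Origin: on the table under the mat, 190 mm from its near edge; x points to the bar, y along it. The bar's upright near face is at x = +130 mm; the bar is 340 mm long, 24 thick, its top 34 mm above the table. Tipped over, the unit lies 30 to 80 mm short of it.
- stop_mid (a point): Middle of the upper edge of the stop bar's near face, 34 mm above the table. The bar does not give.
- dish: Round steel dish with screws, 100 mm across, 28 mm high, loose, on the table beyond the left (+y) edge of the mat. Origin: centre of its underside.
- driver: Dark red power screwdriver lying on the table beyond the right (-y) edge of the mat, 200 mm long, 36 mm high, loose. Origin: underneath, near its middle; x points along its blade.
There are look-alikes about, which are no part of the job. What is shaped like the tall_unit but green or turquoise is not meant.

How it is judged:
By the outcome, as a careful person would: the job done as asked, in the order asked, and still so for the second after the job is handed in, with the robot touching nothing.
It also fails if it takes over 42 s, if anything falls off the work surface, if the arm or the gripper's body presses on something with over 40 N, if the wrist force passes 120 N, or if a joint passes its speed limit or range.

## Working session

There is one attempt and no reset: what is moved stays moved. The work goes in short steps, Python scripts to look and compute and a tool call to move; the robot and the scene stay as the last step left them, time stands still between calls to the robot, and variables do not carry over. Pictures are saved under pics/ and viewed, at most 10 in all, crops included, and the job is handed in when it is done.

Besides the shell and the picture viewer there is one more tool, called as name(argument=value, ...) on one line, values as JSON. step_arm: Moves the arm, as the interface text tells. Its arguments: {"type":"object","properties":{"plan":{"type":"array"},"grip_force":{"type":"number"}},"required":["plan"]}

```bash
mkdir -p pics; cat > h.py <<'E'
import numpy as np, cv2
from bench import telemetry, camera, r, find_in
def ray(c,u,v):
    K=c["intrinsics"]; d=np.array([(u-K[0][2])/K[0][0],(v-K[1][2])/K[1][1]]); s=d.copy()
    for _ in range(20): s=d/(1+c["k1"]*(s@s))
    return np.array([s[0],s[1],1.])
def p3(c,u,v):
    D=c["depth"][int(v)-1:int(v)+2,int(u)-1:int(u)+2]; D=D[D>0]
    z=np.median(D) if D.size else np.nan
    return np.array(c["R"]).T@(ray(c,u,v)*z-np.array(c["t"]).ravel())
def cloud(c):
    K=np.array(c["intrinsics"]); h,w=c["depth"].shape
    u,v=np.meshgrid(np.arange(w),np.arange(h))
    d=np.stack([(u-K[0,2])/K[0,0],(v-K[1,2])/K[1,1]],-1); s=d.copy()
    for _ in range(20): s=d/(1+c["k1"]*(s**2).sum(-1,keepdims=True))
    P=np.concatenate([s,np.ones((h,w,1))],-1)*c["depth"][...,None]-np.array(c["t"]).ravel()
    P=P@np.array(c["R"]); P[c["depth"]<=0]=np.nan
    return P
E
python3 - <<'E'
from h import *
for n in ("top","side"):
    c=camera(n); cv2.imwrite(f"pics/{n}0.png",c["img"])
    print(n,"cam at",(-np.array(c["R"]).T@np.array(c["t"]).ravel()).round())
    P=cloud(c)
    for l in ("tall_unit","short_unit","nest","dish","driver"):
        for f in find_in(l,n)[:3]:
            b=f["box"]; u,v=(b[0]+b[2])/2,(b[1]+b[3])/2
            print(l,np.round(b).astype(int),round(f["confidence"],2),p3(c,u,v).round())
E
```

```text
top cam at [ 450.  -20. 1075.]
tall_unit [465 194 511 226] 0.96 [ 537. -375.  129.]
tall_unit [392  73 429 122] 0.76 [ 800. -204.  129.]
tall_unit [413 298 454 332] 0.64 [ 306. -248.  128.]
short_unit [290 218 313 243] 0.62 [490.  48.  96.]
nest [263 139 411 282] 0.96 [546. -35.   5.]
dish [211 168 250 206] 0.66 [604. 241.   2.]
driver [431 173 448 252] 0.83 [ 540. -289.   31.]
side cam at [421. 792. 884.]
tall_unit [337 103 358 149] 0.91 [ 535. -367.   86.]
tall_unit [408 136 436 186] 0.77 [ 307. -231.   82.]
tall_unit [231 130 260 178] 0.66 [ 808. -191.   82.]
short_unit [333 214 357 254] 0.71 [488.  77.  86.]
nest [241 168 396 286] 0.82 [567.  -9.   6.]
dish [261 278 304 316] 0.92 [612. 222.  10.]
driver [310 152 374 170] 0.66 [ 538. -275.   20.]
```

View pics/top0.png

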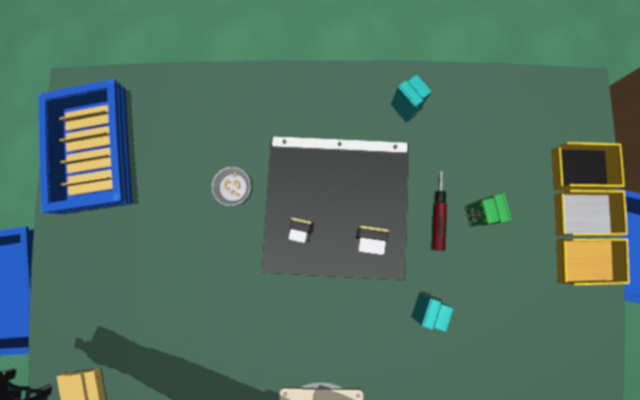

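View pics/side0.png

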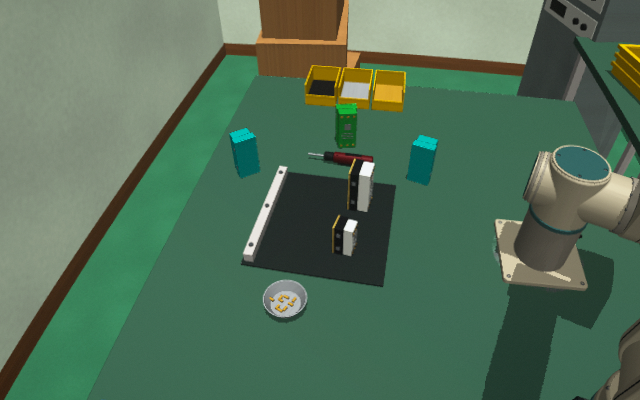

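Candidates for tall_unit, as top-view pixels:
- white/black unit on the mat at (373,240), the one meant
- green at (488,210)
- turquoise at (413,90) and (435,315)
- short white unit at (300,230)

The dish is at (231,186), the driver at (440,215) and the bar runs from (273,142) to (407,147). Next I measure the unit and the bar, with one close crop.

```bash
python3 - <<'E'
from h import *
c=camera("top"); P=cloud(c); img=c["img"]
cv2.imwrite("pics/crop.png",cv2.resize(img[130:290,255:460],None,fx=3.5,fy=3.5,interpolation=cv2.INTER_CUBIC))
def blob(u0,v0,u1,v1,z0,z1,name):
    Q=P[v0:v1,u0:u1].reshape(-1,3); Q=Q[(Q[:,2]>z0)&(Q[:,2]<z1)]
    a=cv2.minAreaRect(Q[:,:2].astype(np.float32))
    print(name,len(Q),"z",np.median(Q[:,2]).round(1),"centre",np.round(a[0],1),"size",np.round(a[1],1),"ang",round(a[2],1))
    print(np.round(cv2.boxPoints(a)).tolist()); return Q
blob(345,215,400,265,122,150,"tall top")
blob(280,210,325,250,85,112,"short top")
Q=blob(260,130,420,160,27,45,"bar top")
print(np.polyfit(Q[:,1],Q[:,0],1))
M=blob(255,130,415,290,1,12,"mat")
# near edge of mat / far-side ridge of bar from image corners
for n in ((273,142),(407,147)): print(p3(c,*n).round())
E
```

```text
tall top 701 z 134.8 centre [ 468.9 -111.2] size [64.2 57.3] ang 82.1
[[436.0, -139.0], [493.0, -147.0], [502.0, -83.0], [445.0, -75.0]]
short top 402 z 96.4 centre [491.2  54.3] size [45.9 51.2] ang 77.9
[[461.0, 37.0], [511.0, 26.0], [521.0, 71.0], [471.0, 82.0]]
bar top 1233 z 32.7 centre [710. -39.] size [338.9  25.5] ang 87.7
[[690.0, -208.0], [716.0, -209.0], [730.0, 130.0], [704.0, 131.0]]
[4.20107560e-02 7.11792728e+02]
mat 16913 z 4.8 centre [551.3 -28.3] size [411.4 415.8] ang 0.4
[[344.0, 178.0], [347.0, -238.0], [758.0, -235.0], [756.0, 181.0]]
[716. 129.  32.]
[ 712. -215.    5.]
```

View pics/crop.png

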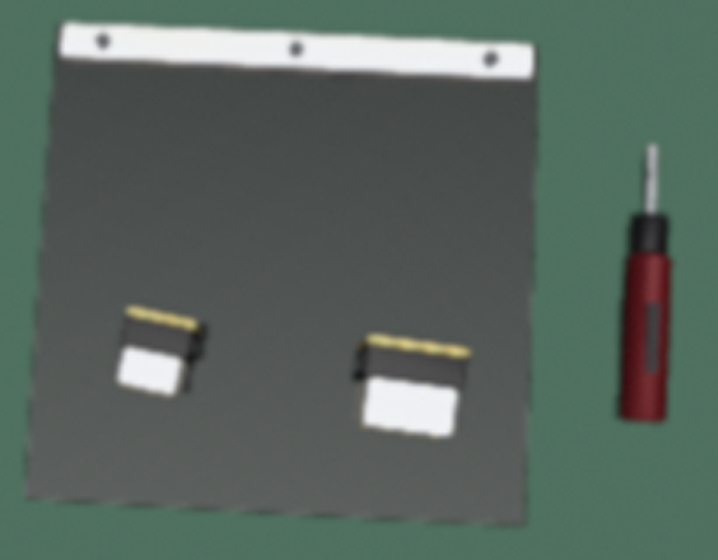

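The crop confirms it: the 134.8 mm top fits mat plus 130, and the size matches at 64 x 57 mm. The unit is centred at (469,-111) with a heading of -8°. The bar's near face is at x≈698 with a heading of about -2.4°.

```bash
cat >> h.py <<'E'
from scipy.spatial.transform import Rotation as Ro
def to(target,yaw=None):
    "shift in tool axes (m) to world target mm, turn (deg) so that tool x (mod 180) heads along yaw deg"
    s=telemetry.state(); R=Ro.from_rotvec(s["ee_rot"]).as_matrix()
    d=R.T@(np.array(target)-s["ee_pos"])/1000
    print("t",s["time_s"],"pos",np.round(s["ee_pos"],1),"heads x",np.degrees(np.arctan2(R[1,0],R[0,0])).round(1),"y",np.degrees(np.arctan2(R[1,1],R[0,1])).round(1),"z",R[:,2].round(3),"F",np.round(s["force"],1),"w",s["gripper_width"])
    print("shift",d.round(4), "q",np.round(s["joint_pos"],2))
E
python3 -c "
from h import *
to([380,-99,242])"
```

```text
t 0.65 pos [156.9 605.  242.4] heads x 165.5 y 75.5 z [ 0.  0. -1.] F [0.  0.5 0.3] w 1.0011136063523938
shift [-3.927e-01 -6.254e-01  3.000e-04] q [ 1.21  0.28 -0.03  1.27  0.    1.47]
```

step_arm(plan=[[[0,0,0],-6.5,0.035],[[-0.023,-0.018,0],0,0.035],[[-0.023,-0.018,0],0,0.035],[[-0.023,-0.018,0],0,0.035],[[-0.023,-0.018,0],0,0.035],[[-0.023,-0.018,0],0,0.035],[[-0.023,-0.018,0],0,0.035],[[-0.023,-0.018,0],0,0.035],[[-0.023,-0.018,0],0,0.035],[[-0.023,-0.018,0],0,0.035],[[-0.023,-0.018,0],0,0.035],[[-0.023,-0.018,0],0,0.035]])

```text
time_s: 1.65
ee_pos: [380.6, 372.4, 242.6]
ee_rot: [0.22, 3.133, 0.001]
force: [0.3, -0.8, 0.2]
gripper_width: 0.414
gripper_force: 0.0
```

step_arm(plan=[[[-0.005,-0.0375,0],0,0.035],[[-0.005,-0.0375,0],0,0.035],[[-0.005,-0.0375,0],0,0.035],[[-0.005,-0.0375,0],0,0.035],[[-0.005,-0.0375,0],0,0.035],[[-0.005,-0.0375,0],0,0.035],[[-0.005,-0.0375,0],0,0.035],[[-0.005,-0.0375,0],0,0.035],[[-0.005,-0.0375,0],0,0.035],[[-0.005,-0.0375,0],0,0.035],[[-0.005,-0.0375,0],0,0.035],[[-0.005,-0.0375,0],0,0.035]])

```text
time_s: 2.65
ee_pos: [375.9, -82.3, 242.8]
ee_rot: [0.22, 3.132, -0.001]
force: [0.9, -0.3, -0.4]
gripper_width: 0.412
gripper_force: 0.0
```

```bash
python3 -c "
from h import *
to([380,-99,120])"
```

```text
t 2.65 pos [375.9 -82.3 242.8] heads x 172.0 y 82.0 z [ 0.002 -0.    -1.   ] F [ 0.9 -0.3 -0.4] w 0.41236322665191105
shift [-0.0062 -0.016   0.1228] q [-0.38 -0.16 -0.49  1.24  0.   -0.24]
```

step_arm(plan=[[[0,0,0],0,0.035],[[0,-0.002,0.016],0,0.035],[[0,0,0.016],0,0.035],[[0,0,0.016],0,0.035],[[0,0,0.016],0,0.035],[[0,0,0.016],0,0.035],[[0,0,0.016],0,0.035],[[0,0,0.016],0,0.035],[[0,0,0.015],0,0.035],[[0,0,0],0,0.035],[[0,0,0],0,0.035]])

```text
time_s: 3.57
ee_pos: [375.2, -81.8, 114.9]
ee_rot: [-0.22, -3.132, -0.001]
force: [0.7, -1.4, 0.2]
gripper_width: 0.404
gripper_force: 0.0
```

```bash
python3 - <<'E'
from h import *
to([420,-104.5,116])
c=camera("side"); cv2.imwrite("pics/s1.png",cv2.resize(c["img"][100:300,230:470],None,fx=3,fy=3,interpolation=cv2.INTER_CUBIC))
E
```

```text
t 3.5667 pos [375.2 -81.8 114.9] heads x 172.0 y 82.0 z [-0.002  0.001 -1.   ] F [ 0.7 -1.4  0.2] w 0.4039285397968125
shift [-0.0475 -0.0162 -0.0012] q [-0.38 -0.04 -0.68  0.94  0.   -0.24]
```

View pics/s1.png

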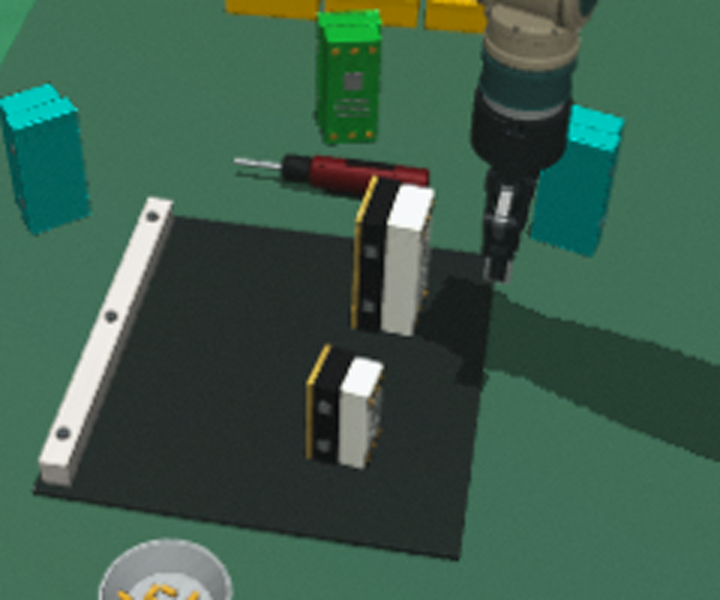

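The gripper is at crop (495,270), just behind the cover of the standing tall unit at (430,250). Centre it on the unit, then push.

step_arm(plan=[[[0,-0.008,0],0,0.035],[[0,-0.008,0],0,0.035],[[-0.012,0,0],0,0.035],[[-0.012,0,0],0,0.035],[[-0.01,0,0],0,0.035],[[-0.005,0,0],0,0.035],[[-0.005,0,0],0,0.035],[[-0.004,0,0],0,0.035],[[-0.004,0,0],0,0.035],[[-0.004,0,0],0,0.035],[[-0.004,0,0],0,0.035],[[-0.004,0,0],0,0.035]])

```text
time_s: 4.62
ee_pos: [436.7, -107.0, 115.1]
ee_rot: [-0.22, -3.133, -0.0]
force: [-0.7, -0.2, 1.0]
gripper_width: 0.408
gripper_force: 0.6
```

```bash
python3 - <<'E'
from h import *
to([470,-111.5,116])
c=camera("side"); cv2.imwrite("pics/s2.png",cv2.resize(c["img"][100:300,230:470],None,fx=3,fy=3,interpolation=cv2.INTER_CUBIC))
E
```

```text
t 4.6167 pos [ 436.7 -107.   115.1] heads x 172.0 y 82.0 z [-0.001  0.    -1.   ] F [-0.7 -0.2  1. ] w 0.40835953132762653
shift [-0.0336  0.0002 -0.0009] q [-0.38  0.08 -0.56  0.94 -0.   -0.24]
```

View pics/s2.png

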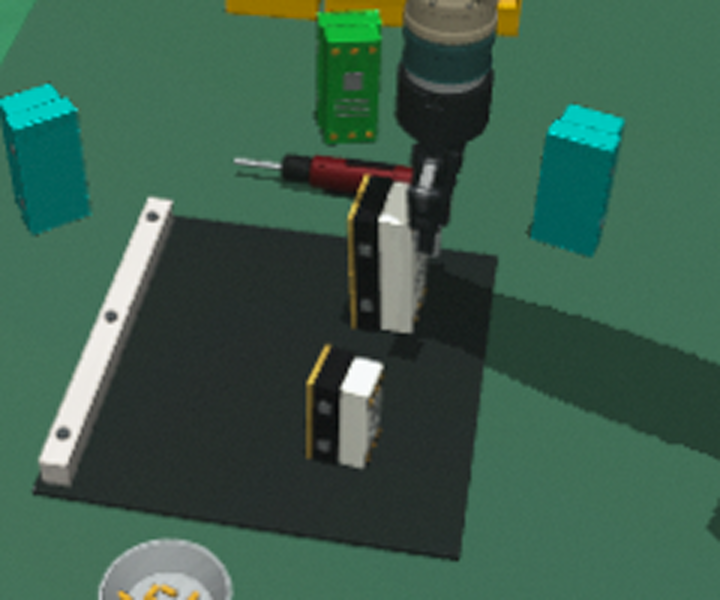

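The unit is starting to tilt, its top edge having moved to crop (365,178), with the fingers in contact near (428,230). I keep pushing about 50 mm more at the same pace.

step_arm(plan=[[[-0.004,0,0],0,0.035],[[-0.005,0,0],0,0.035],[[-0.005,0,0],0,0.035],[[-0.005,0,0],0,0.035],[[-0.005,0,0],0,0.035],[[-0.005,0,0],0,0.035],[[-0.005,0,0],0,0.035],[[-0.005,0,0],0,0.035],[[-0.005,0,0],0,0.035],[[-0.005,0,0],0,0.035],[[0,0,0],0,0.035],[[0,0,0],0,0.035]])

```text
time_s: 5.67
ee_pos: [485.8, -114.1, 115.3]
ee_rot: [-0.22, -3.134, 0.0]
force: [-0.3, -0.9, -0.2]
gripper_width: 0.408
gripper_force: 0.0
```

```bash
python3 - <<'E'
from h import *
to([440,-105,50])
c=camera("side"); cv2.imwrite("pics/s3.png",cv2.resize(c["img"][100:300,230:470],None,fx=3,fy=3,interpolation=cv2.INTER_CUBIC))
E
```

```text
t 5.6667 pos [ 485.8 -114.1  115.3] heads x 172.0 y 82.0 z [-0. -0. -1.] F [-0.3 -0.9 -0.2] w 0.4079179399948422
shift [0.0466 0.0026 0.0653] q [-0.36  0.16 -0.46  0.95 -0.   -0.22]
```

View pics/s3.png

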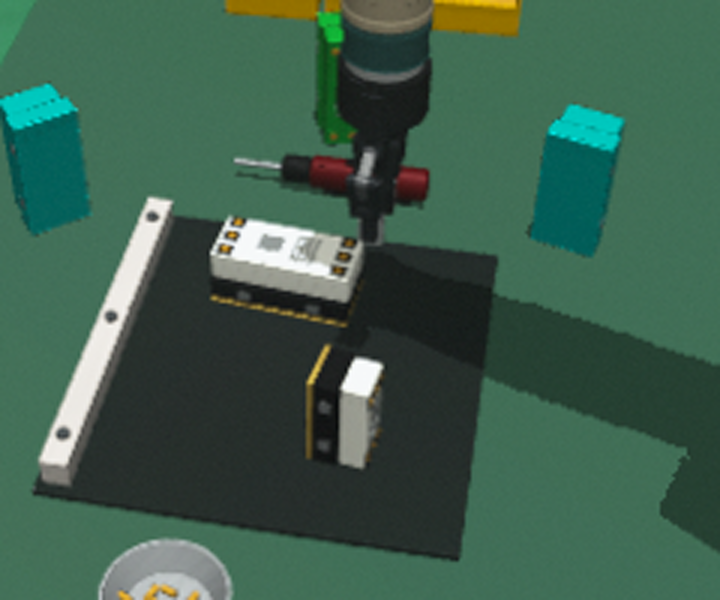

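It has fallen onto its base plate, cover up, at crop (285,265), and the short unit still stands. I back off, descend and measure.

step_arm(plan=[[[0.012,0,0],0,0.035],[[0.014,0,0],0,0.035],[[0.014,0,0],0,0.035],[[0,0,0.015],0,0.035],[[0,0,0.015],0,0.035],[[0,0,0.015],0,0.035],[[0,0,0.015],0,0.035],[[0,0,0.012],0,0.035],[[0,0,0.006],0,0.035],[[0,0,0],0,0.035]])

```text
time_s: 6.55
ee_pos: [443.6, -107.7, 36.1]
ee_rot: [-0.22, -3.13, -0.002]
force: [0.4, -0.5, 0.5]
gripper_width: 0.408
gripper_force: 0.0
```

```bash
cat > m.py <<'E'
from h import *
to([480,-115,36])
c=camera("top"); P=cloud(c)
def rect(Q):
    a=cv2.minAreaRect(Q[:,:2].astype(np.float32)); print(len(Q),np.round(a[0],1),np.round(a[1],1),round(a[2],1)); print(np.round(cv2.boxPoints(a),1).tolist())
A=P.reshape(-1,3)
def sel(x0,x1,y0,y1,z0,z1): return A[(A[:,0]>x0)&(A[:,0]<x1)&(A[:,1]>y0)&(A[:,1]<y1)&(A[:,2]>z0)&(A[:,2]<z1)]
rect(sel(488,705,-200,-60,54,72)); Q=sel(660,750,-250,150,25,45); rect(Q[(Q[:,0]-(710+.042*(Q[:,1]+39))).__abs__()<20])
rect(sel(440,540,0,110,85,112))
cv2.imwrite("pics/top_%d.png"%(telemetry.state()["time_s"]*100),cv2.resize(c["img"][130:290,255:460],None,fx=3.5,fy=3.5,interpolation=cv2.INTER_CUBIC))
E
python3 m.py; ls pics
```

```text
t 6.55 pos [ 443.6 -107.7   36.1] heads x 171.9 y 81.9 z [-0.003  0.001 -1.   ] F [ 0.4 -0.5  0.5] w 0.4078842554607248
shift [-0.037  -0.0021 -0.0001] q [-0.38  0.2  -0.62  0.75 -0.   -0.24]
1098 [ 566.9 -124.5] [ 56.7 129.9] 82.3
[[498.79998779296875, -143.89999389648438], [627.5, -161.1999969482422], [635.0, -105.0], [506.3999938964844, -87.69999694824219]]
1258 [710.4 -39.3] [337.9  26. ] 87.5
[[690.0999755859375, -207.5], [716.0999755859375, -208.60000610351562], [730.5999755859375, 128.89999389648438], [704.7000122070312, 130.10000610351562]]
401 [491.2  54.5] [46.6 51.1] 78.3
[[461.3999938964844, 36.900001525878906], [511.5, 26.5], [521.0, 72.0999984741211], [470.8999938964844, 82.5]]
crop.png
s1.png
s2.png
s3.png
side0.png
top0.png
top_660.png
```

step_arm(plan=[[[-0.012,-0.002,0],0,0.035],[[-0.012,0,0],0,0.035],[[-0.01,0,0],0,0.035],[[-0.006,0,0],0,0.035],[[-0.004,0,0],0,0.035],[[-0.004,0,0],0,0.035],[[-0.004,0,0],-0.9,0.035],[[-0.004,0,0],-0.9,0.035],[[-0.004,0,0],-0.9,0.035],[[-0.004,0,0],-0.9,0.035],[[-0.004,0,0],-0.9,0.035],[[-0.004,0,0],-0.9,0.035]])

```text
time_s: 7.6
ee_pos: [517.5, -119.6, 37.1]
ee_rot: [0.07, 3.141, 0.0]
force: [-1.9, -1.1, 0.1]
gripper_width: 0.41
gripper_force: 0.6
```

```bash
python3 m.py
```

```text
t 7.6 pos [ 517.5 -119.6   37.1] heads x 177.4 y 87.4 z [ 0.  0. -1.] F [-1.9 -1.1  0.1] w 0.41009174585961533
shift [0.0376 0.0029 0.0011] q [-0.35  0.31 -0.47  0.8   0.   -0.3 ]
494 [ 598.1 -119.9] [ 54.8 120.4] 85.7
[[536.0, -142.6999969482422], [656.0, -151.8000030517578], [660.2000122070312, -97.0999984741211], [540.0999755859375, -88.0]]
1253 [710.3 -39.1] [338.   26.2] 87.5
[[690.0, -207.39999389648438], [716.0999755859375, -208.5], [730.5999755859375, 129.1999969482422], [704.5, 130.3000030517578]]
401 [491.2  54.3] [46.  51.2] 78.4
[[461.5, 36.900001525878906], [511.6000061035156, 26.700000762939453], [520.7999877929688, 71.69999694824219], [470.70001220703125, 82.0]]
```

step_arm(plan=[[[-0.004,0,0],0,0.035],[[-0.004,0,0],0,0.035],[[-0.004,0,0],0,0.035],[[-0.004,0,0],0,0.035],[[-0.004,0,0],0,0.035],[[-0.004,0,0],0,0.035],[[-0.002,0,0],0,0.035],[[-0.002,0,0],0,0.035],[[-0.002,0,0],0,0.035],[[0,0,0],0,0.035]])

```text
time_s: 8.48
ee_pos: [547.6, -121.0, 37.4]
ee_rot: [0.072, 3.14, -0.0]
force: [-1.6, -0.0, 0.5]
gripper_width: 0.409
gripper_force: 0.6
```

```bash
python3 m.py
```

```text
t 8.4833 pos [ 547.6 -121.    37.4] heads x 177.4 y 87.4 z [ 0.001 -0.    -1.   ] F [-1.6 -0.   0.5] w 0.40888548455227497
shift [0.0678 0.0029 0.0013] q [-0.33  0.35 -0.4   0.82  0.   -0.29]
353 [ 639.9 -100.3] [ 48.4 125.1] 61.7
[[573.2999877929688, -91.9000015258789], [683.4000244140625, -151.3000030517578], [706.4000244140625, -108.69999694824219], [596.2999877929688, -49.29999923706055]]
1255 [709.8 -38.9] [338.2  26. ] 87.6
[[689.7999877929688, -207.3000030517578], [715.7999877929688, -208.39999389648438], [729.7999877929688, 129.5], [703.7999877929688, 130.60000610351562]]
400 [491.2  54.2] [45.8 51.3] 78.2
[[461.3999938964844, 37.0], [511.6000061035156, 26.600000381469727], [521.0, 71.4000015258789], [470.79998779296875, 81.80000305175781]]
```

step_arm(plan=[[[-0.001,0,0],0,0.035],[[-0.001,0,0],0,0.035],[[-0.001,0,0],0,0.035],[[-0.001,0,0],0,0.035],[[-0.001,0,0],0,0.035]])

```text
time_s: 8.95
ee_pos: [552.0, -121.2, 37.3]
ee_rot: [-0.072, -3.141, -0.0]
force: [-2.1, 0.6, 2.9]
gripper_width: 0.406
gripper_force: 1.6
```

step_arm(plan=[[[-0.001,0,0],0,0.035],[[-0.001,0,0],0,0.035]])

```text
time_s: 9.12
ee_pos: [554.0, -121.3, 37.3]
ee_rot: [-0.072, -3.141, 0.0]
force: [-2.8, 0.3, 2.5]
gripper_width: 0.411
gripper_force: 1.6
```

step_arm(plan=[[[-0.001,0,0],0,0.035],[[-0.001,0,0],0,0.035]])

```text
time_s: 9.28
ee_pos: [555.7, -121.4, 37.3]
ee_rot: [-0.072, -3.14, 0.0]
force: [-6.1, 0.3, 4.1]
gripper_width: 0.407
gripper_force: 3.0
```

step_arm(plan=[[[-0.001,0,0],0,0.035],[[-0.001,0,0],0,0.035]])

```text
time_s: 9.45
ee_pos: [555.7, -121.3, 37.0]
ee_rot: [-0.073, -3.136, 0.0]
force: [-10.6, -0.6, 8.0]
gripper_width: 0.41
gripper_force: 5.0
```

The push has stalled and the force is rising, so the unit is at the bar. One small press to square it, then I back off and look.

step_arm(plan=[[[-0.001,0,0],0,0.035],[[0,0,0],0,0.035]])

```text
time_s: 9.62
ee_pos: [555.6, -121.2, 36.8]
ee_rot: [-0.073, -3.134, 0.0]
force: [-10.7, -1.0, 6.9]
gripper_width: 0.407
gripper_force: 5.1
```

step_arm(plan=[[[0.003,0,0],0,0.035],[[0.004,0,0],0,0.035],[[0.01,0,0],0,0.035],[[0.015,0,0],0,0.035],[[0.02,0,0],0,0.035],[[0.02,0,0],0,0.035],[[0.02,0,0],0,0.035],[[0.02,0,0],0,0.035],[[0.02,0,0],0,0.035],[[0.005,0,0],0,0.035],[[0,0,0],0,0.035]])

```text
time_s: 10.53
ee_pos: [420.8, -114.8, 37.2]
ee_rot: [-0.073, -3.141, -0.001]
force: [1.0, -0.4, -0.0]
gripper_width: 0.407
gripper_force: 0.0
```

```bash
python3 m.py; cp pics/top_1* pics/final.png; ls pics
```

```text
t 10.5333 pos [ 420.8 -114.8   37.2] heads x 177.3 y 87.3 z [-0.  0. -1.] F [ 1.  -0.4 -0. ] w 0.40722711741444784
shift [-0.0592  0.0026  0.0012] q [-0.41  0.16 -0.66  0.74  0.   -0.37]
1203 [ 630.7 -122. ] [ 56.8 128.2] 87.8
[[565.5999755859375, -147.89999389648438], [693.5999755859375, -152.89999389648438], [695.7999877929688, -96.19999694824219], [567.7999877929688, -91.19999694824219]]
1189 [707.2 -39.2] [338.2  31.6] 87.8
[[684.7999877929688, -207.60000610351562], [716.4000244140625, -208.8000030517578], [729.5, 129.10000610351562], [697.9000244140625, 130.39999389648438]]
400 [491.3  54.4] [46.  50.8] 78.1
[[461.70001220703125, 37.099998474121094], [511.3999938964844, 26.700000762939453], [520.9000244140625, 71.69999694824219], [471.20001220703125, 82.19999694824219]]
crop.png
final.png
s1.png
s2.png
s3.png
side0.png
top0.png
top_1058.png
top_660.png
top_765.png
top_853.png
```

View pics/final.png

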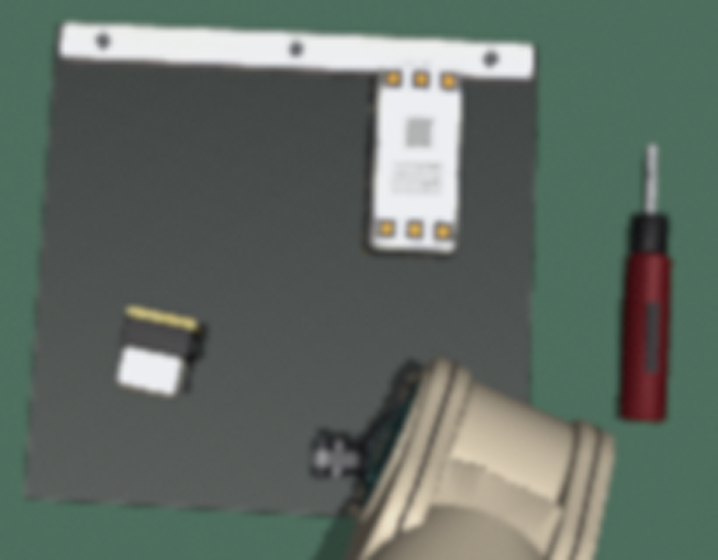

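The unit lies cover up at crop (415,160), flush with the bar at row 72 and within about 0.3° of square. The short unit at (155,350) and the driver at (645,300) have not moved, and the robot is clear.

```bash
python3 -c "
from bench import r
print(r.job_done())"
```

```text
the job is handed in; nothing more can be done
None
```

The tall unit was pushed over onto its base plate, slid squarely against the stop bar without being picked up, and the job is handed in; the short unit and driver have not moved, and the arm stayed clear of the dish, which the last picture does not show.

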